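Present a circuit module to the inspection camera

TASK

Take the keeper bar off the work nest and hang it by its eye on the parking post, lowered right down flat on the foot and not dropped. Then lift the circuit module out of the nest and hold it up in the air for the inspection camera: level and right way up, connector end squarely facing the lens, centred on the lens and with the connector's end face 8 cm in front of the glass. Finish while still holding it there, motionless; do not bump the camera and leave the jar, the screwdriver and the tray alone.

Things in the scene. Friction and masses are not known exactly. Their poses are not given: they have to be found in the camera images.
- nest: Fixed aluminium work nest: slab 110 x 60 x 12 mm (x, y, z), 5 mm lips round the module's place, and two supports at x = -43 and +43 mm (each 10 mm long, 32 mm wide, tops 44 mm above the bench, with 6 mm cheeks beside the bar). Origin: centre of the underside, on the bench; x lengthwise.
- module: Loose circuit module, 70 g, level in the nest under the bar, underside 12 mm above the bench. Green board 56x36x2 mm (x,y,z); mid-board black block 28 (x) by 24 mm (y), 2 to 28 mm above the underside: grip it there, across y; at the +x end a steel connector 14x18x14 mm; at -x two capacitors 12 mm high. Origin: centre of the board's underside; x points out of the connector end, z up.
- face (a point): Centre of the connector's end face on the module: 30 mm along x from the module's origin and 9 mm above it. Axes as the module's.
- bar: Loose flat steel keeper bar, 140 g, lying level on the nest supports, underside 44 mm above the bench: 20 mm wide (y), 6 mm thick, x = -52 to 50 mm, then an eye of 32 mm outer and 18 mm hole diameter. Black grip block amid it, 30 (x) by 16 mm (y), 6 to 30 mm above the underside: grip across y. Origin: underside, below the block; x points to the eye, z up.
- eye (a point): Centre of the bar's eye, at the level of the underside: 66 mm along x from the bar's origin. Axes as the bar's.
- post: Fixed parking post: upright steel pin of 9 mm diameter with a tapered tip, in the middle of a flat round dark foot 150 mm in diameter and 8 mm thick. The pin's tip is 52 mm above the bench. Origin: centre of the foot's underside, on the bench. The bar may lie on the foot in any direction.
- post_top (a point): Tip of the parking pin, 52 mm above the bench on the pin's axis.
- camera: Fixed inspection camera: white 50 mm square housing, black lens 44 mm in diameter, on a steel column (28 mm) behind it in a grey clamp block. Lens axis level, 150 to 230 mm above the bench, differing per start. Origin: 190 mm straight below the lens front; x points out of the lens, z up. Column axis at x = -115 mm; housing reaches 25 mm, column 70 mm above the lens axis.
- lens (a point): Centre of the lens front glass. x points out of the lens along its level viewing direction, z up.
- jar: Loose glass jar with steel lid, 56 mm diameter, 75 mm high; bystander. Origin: centre of the underside.
- screwdriver: Loose screwdriver with yellow handle, 190 mm long, lying on the bench; bystander.
- tray: Loose empty black parts tray, 80 x 120 x 25 mm; bystander. Origin: centre of the underside.
Not all that is in view belongs to the job. Leave any blue or pink look-alike of the module alone. There is more than one size of the post; the one meant has the size given above.

How it is judged:
On the way, in this order (a step that is already met when the one before it is completed fails the run):
1. the bar hangs on the parking post, flat on the foot and let go (horizontal distance between eye and post below 0.01 m and z of eye in the frame of post below 0.016 m and angle between bar's own z axis and vertical below 0.12 rad and contact force between bar and the fingers below 0.1 N and linear speed of bar below 0.03 m/s), for 0.2 s.
2. the module is lifted clear of the nest in the gripper (z of module in the frame of nest above 0.05 m and contact force between module and the fingers above 0.3 N), for 0.2 s.
At the end, for the whole second after the job is handed in: Module held still in the air: connector face 80 +-20 mm from the lens glass, within 15 mm of the lens axis, facing it and level within 10 deg. Bar let go on the post: eye within 10 mm of the pin axis, less than 16 mm above the bench, flat within 7 deg (all of step 1 and x of face in the frame of lens between 0.06 and 0.1 m and y of face in the frame of lens between -0.015 and 0.015 m and z of face in the frame of lens between -0.015 and 0.015 m and x of module in the frame of lens above 0.08 m and angle between the x axis of module and the x axis of lens, either way round below 0.175 rad and angle between module's own z axis and vertical below 0.175 rad and height (world z) of module above 0.1 m and contact force between module and the fingers above 0.3 N and contact force between module and camera below 0.1 N and linear speed of module below 0.03 m/s and angular speed of module below 0.25 rad/s); the arm keeps its last pose, push and grip.
It fails at once if a bystander (jar, screwdriver or tray) is shifted by more than 30 mm or tipped over (distance of any of jar, screwdriver, tray from where it was at the start of the episode above 0.03 m or angle between jar's own z axis and vertical above 0.5 rad).
It fails at once if the inspection camera is bumped (more than 3 N) by the arm, the fingers, the module or the bar (contact force between any of the arm, the fingers, module, bar and camera above 3 N).
It fails at once if the bar is dropped (falls faster than 0.6 m/s while not held) (linear speed of bar above 0.6 m/s and contact force between bar and the fingers below 0.1 N).
It also fails if it takes over 70 s, if anything falls off the work surface, if the arm or the gripper's body presses on something with over 40 N, if the wrist force passes 120 N, or if a joint passes its speed limit or range.

ROBOT

A 7-joint arm with a two-finger parallel gripper is mounted at the origin on the work surface. World frame = base frame: x ahead of the robot, y to its left, z up, the work surface at z = 0. Lengths are in m, angles in rad, forces in N, time in s.
With the tool pointing down it reaches from about 0.425 to 1.025 m from the base axis. Payload 9.4 kg.
Tool frame: the origin (TCP) lies midway between the tips of the shut fingers; the grasp point (between the pads) lies 19 mm behind it; x points along the fingers, y is the direction in which the jaws open and shut, and the axes are right-handed (so a half turn about x gives the same grasp; the last joint's range is limited). The gripper opens to 85 mm and grips with 20 to 120 N. Pads are 22 mm wide; open, the fingers measure 114 mm over their backs; the gripper's body (76 mm by 85 mm) begins 54 mm behind the grasp point. The pads swing forward as they close: fully open they stand 13 mm farther back than shut.
Start: joints at [1.26, 0.599, -0.003, 1.599, 0.002, 0.943, -0.08], TCP at [0.168, -0.705, 0.231] pointing down, gripper open.
Joint ranges: [-2.57, 2.57], [-0.35, 1.97], [-1.29, 1.29], [0.11, 2.56], [-1.05, 4.19], [0.11, 1.86], [-2.63, 2.63]. Speed limits (rad/s): [2.22, 2.22, 3.01, 3.01, 3.14, 3.14, 3.14].

INTERFACE

Orientations are given as a unit quaternion [x, y, z, w].
In Python, from bench import sensors, viewer, workorder gives the robot as it stands.
- The arm moves only by the tool apply_moves, never from a script. Its argument "targets" is text: rows parted by semicolons, each of 7 numbers parted by spaces: the shift along the tool's x, y, z in mm, then the turn, a rotation vector about the tool's x, y, z in degrees, then the closure, from -1 (fully open) to 1 (shut), so that 0 is half open. In form: x y z ax ay az grip; .... A call has exactly 10 rows; each row is the pose to reach, as a shift and turn from the pose measured when the call began, along the tool's axes at that moment; what a row does not reach only later rows make up. A row lasts 1/10 s, in which the tool goes at most 50 mm and 8.59 degrees, less where a joint would pass 70% of its speed; a pose out of reach is approached as far as the arm can. A call with a gripper value outside its range is refused whole. The fingers move at their own pace and stop on an object; "force" is the grip in N (left out, the last holds). Time passes only in rows, so rows that repeat a pose let the fingers close, or fill a call up. It gives the time, the measured TCP pose, the force and the opening at its end, in the units of the state.
- sensors.get_state(): the state, without advancing time (a new reading comes with each control period).
- viewer.capture(name): name is "scene" or "side" or "wrist"; returns the picture (400x640x3 uint8, red, green, blue); there is no depth.
- viewer.camera_params(name): a dict with "camera_matrix" (3x3 intrinsics, pixels), "distortion" ([k1, k2, p1, p2, k3] as OpenCV has them; the pictures are not rectified), "origin" and "rotation" of the camera in the world. Camera axes: x right, y down, z forward; pixel columns grow to the right and rows downward; lengths in m; the calibration is good to about 2 mm. A picture is of the moment at which its call begins: read the wrist's pose just before it. camera_params takes no time and is no camera call; for the wrist camera it gives the pose at the moment of the call.
- workorder.job_done(): hands the job in, once; it reports no verdict.
Trained networks look in the newest picture that a camera, given by its name, has taken for a name from the list of things; names that differ only in an ending like _2 or _b are one class to them, and where a whole thing is asked for, a point or a joint stands for the part that bears it (a point fixed in the world has none). Each returns a list of dicts, best first, with "confidence" (0 to 1); they miss things now and then, are a little off and sometimes report something else, mostly with a low value. They report only what shows in the picture. A call takes as long as a camera call. They do not tell look-alikes from the thing itself.
- viewer.recognise(camera, name): "point" ([column, row] in pixels, amid what is visible of it).
The state is a dict: "time": time; "joint_positions": joint angles; "joint_velocities": joint speeds; "joint_efforts": joint torques, N m; "ee_pos": TCP position; "tool_rot": TCP orientation; "contact_force": force on the tool from outside, world axes, zero at the start; "ft_torque": the same for the moment, N m; "finger_gap": finger opening in m.
Only numpy, scipy, OpenCV 4.12 (cv2) and the standard library are available. Lean on these libraries where they do the work, as an engineer would, in place of code of your own. Each camera call takes 0.05 s, during which the arm holds its last target.

## Working session

There is one attempt and no reset: what is moved stays moved. The work goes in short steps, Python scripts to look and compute and a tool call to move; the robot and the scene stay as the last step left them, time stands still between calls to the robot, and variables do not carry over. Pictures are saved under pics/ and viewed, and the job is handed in when it is done.

Besides the shell and the picture viewer there is one more tool, called after "Request:" by a JSON object that holds its "fn" and its "kwargs". apply_moves: Moves the arm, as the interface text tells. Its arguments: {"type":"object","properties":{"targets":{"type":"string"},"force":{"type":"number"}},"required":["targets"]}

```bash
ls; mkdir -p pics
cat > h.py <<'E'
import numpy as np, cv2
from bench import sensors, viewer, workorder
def cap(name,fn):
    p=viewer.camera_params(name); im=viewer.capture(name)
    cv2.imwrite('pics/'+fn,cv2.cvtColor(im,cv2.COLOR_RGB2BGR)); return im,p
def ray(p,uv):
    K=np.array(p['camera_matrix'],float);d=np.array(p['distortion'],float)
    q=cv2.undistortPoints(np.array(uv,float).reshape(1,1,2),K,d)[0,0]
    R=np.array(p['rotation'],float)
    v=R@np.array([q[0],q[1],1.]);return np.array(p['origin'],float),v/np.linalg.norm(v)
def atz(p,uv,z):
    o,v=ray(p,uv);return o+v*(z-o[2])/v[2]
def proj(p,X):
    R=np.array(p['rotation'],float);o=np.array(p['origin'],float)
    Xc=(np.atleast_2d(X)-o)@R
    r,_=cv2.projectPoints(Xc.reshape(-1,1,3),np.zeros(3),np.zeros(3),np.array(p['camera_matrix'],float),np.array(p['distortion'],float))
    return r.reshape(-1,2)
def tri(rays):
    A=np.zeros((3,3));b=np.zeros(3)
    for o,v in rays:
        M=np.eye(3)-np.outer(v,v);A+=M;b+=M@o
    return np.linalg.solve(A,b)
E
python3 - <<'E'
from h import *
print(sensors.get_state())
np.set_printoptions(precision=3,suppress=True)
for c in ['scene','side','wrist']:
    im,p=cap(c,c+'0.png'); print(c,p)
    for n in ['nest','module','bar','eye','post','post_top','camera','lens','jar','screwdriver','tray']:
        r=viewer.recognise(c,n); print(n,[(np.round(x['point']).tolist(),round(x['confidence'],2)) for x in r])
E
```

```text
pics
{'time': 0.0, 'joint_positions': array([ 1.26031045,  0.60012924, -0.00256018,  1.6001657 ,  0.0018048 ,
        0.94288825, -0.07976726]), 'joint_velocities': array([-0.00174705,  0.00041739, -0.00129163,  0.00021246, -0.00025779,
        0.00025917, -0.00099972]), 'joint_efforts': array([ 4.13942416e-04, -7.76454592e+01,  1.56489473e+00, -2.58010894e+01,
        1.22360332e-02,  8.97632592e-03,  3.50890934e-05]), 'ee_pos': array([ 0.16783304, -0.70480285,  0.23040094]), 'tool_rot': array([-0.7021624 , -0.08305542,  0.70239092, -0.08195582]), 'contact_force': array([-0.69352889,  1.02753217, -0.11972452]), 'ft_torque': array([-0.00315052, -0.0485265 ,  0.01744819]), 'finger_gap': 0.08563422558197215}
scene {'camera_matrix': array([[379.088,   0.   , 314.008],
       [  0.   , 379.088, 198.313],
       [  0.   ,   0.   ,   1.   ]]), 'distortion': array([-0.091,  0.   ,  0.   ,  0.   ,  0.   ]), 'origin': array([ 1.139, -0.041,  0.947]), 'rotation': array([ 0.685,  0.666, -0.21 , -0.207])}
nest [([407.0, 220.0], 0.65)]
module [([410.0, 218.0], 0.62), ([396.0, 179.0], 0.59), ([443
[... 872 characters left out ...]
04.0, 227.0], 0.76)]
post_top [([408.0, 226.0], 0.89), ([334.0, 270.0], 0.8), ([323.0, 221.0], 0.73)]
camera [([378.0, 142.0], 0.94)]
lens [([379.0, 137.0], 0.58)]
jar [([226.0, 253.0], 0.72)]
screwdriver [([336.0, 272.0], 0.59), ([299.0, 200.0], 0.48)]
tray [([183.0, 317.0], 0.88), ([263.0, 317.0], 0.35)]
wrist {'camera_matrix': array([[352.224,   0.   , 315.878],
       [  0.   , 352.224, 198.636],
       [  0.   ,   0.   ,   1.   ]]), 'distortion': array([-0.071,  0.   ,  0.   ,  0.   ,  0.   ]), 'origin': array([ 0.237, -0.69 ,  0.373]), 'rotation': array([ 0.777, -0.613, -0.087,  0.11 ])}
nest []
module []
bar []
eye []
post []
post_top []
camera []
lens []
jar []
screwdriver []
tray []
```

```bash
sed -i "s/R=np.array(p\['rotation'\],float)/R=Rot.from_quat(p['rotation']).as_matrix()/; 1a from scipy.spatial.transform import Rotation as Rot" h.py; cat h.py | grep Rot
```

```text
from scipy.spatial.transform import Rotation as Rot
    R=Rot.from_quat(p['rotation']).as_matrix()
    R=Rot.from_quat(p['rotation']).as_matrix();o=np.array(p['origin'],float)
```

View pics/scene0.png

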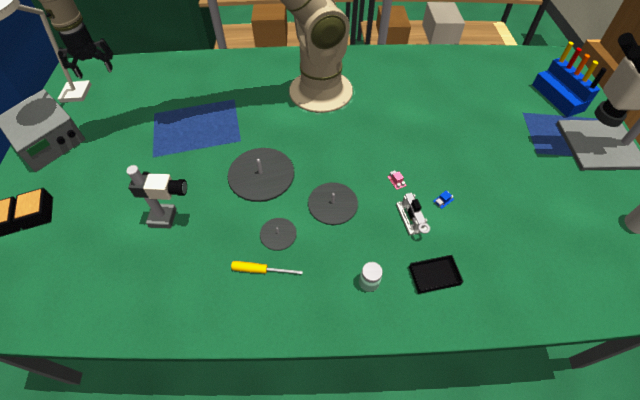

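View pics/side0.png

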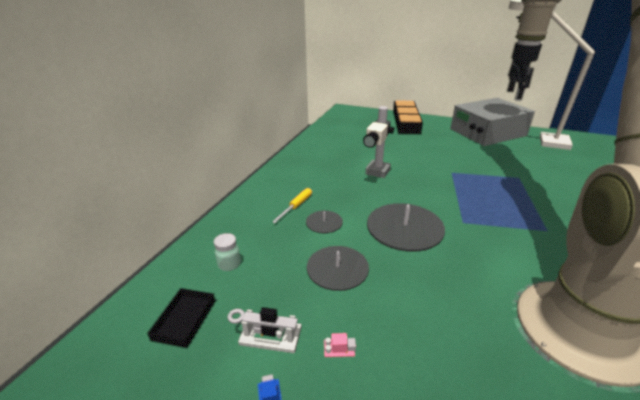

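Run:
```python
from h import *
np.set_printoptions(precision=4,suppress=True)
im=cv2.imread('pics/scene0.png');p=viewer.camera_params('scene')
for (l,r,c) in [((228,174),(295,174),(262,173)),((308,203),(358,203),(333,203)),((260,234),(297,234),(278,234))]:
    a=atz(p,l,.008);b=atz(p,r,.008);print(c,np.linalg.norm(a-b),atz(p,c,.008))
ps=viewer.camera_params('side')
for n,a,b in [('lens',(179,187),(371,139)),('eye',(424,229),(237,316)),('grip',(411,203),(269,314)),('posttop',(333,195),(338,251)),('jar',(372,268),(226,238))]:
    X=tri([ray(p,a),ray(ps,b)]);print(n,X,proj(p,X),proj(ps,X))
for n,u in [('module?pink',(398,180)),('blue',(444,199)),('tray',(435,274)),('sd tip',(302,273)),('sdh',(232,267))]: print(n,atz(p,u,.01))
def crop(f,x,y,w,h,s,o):
    i=cv2.imread(f)[y:y+h,x:x+w];cv2.imwrite(o,cv2.resize(i,None,fx=s,fy=s,interpolation=cv2.INTER_CUBIC))
crop('pics/scene0.png',370,160,100,75,8,'pics/c1.png')
crop('pics/scene0.png',120,150,100,75,8,'pics/c2.png')
crop('pics/side0.png',210,290,100,75,8,'pics/c3.png')
```

```text
(262, 173) 0.2124381329868794 [ 0.3956 -0.1977  0.008 ]
(333, 203) 0.14864323326324788 [0.5165 0.0199 0.008 ]
(278, 234) 0.1048630617558998 [ 0.6164 -0.1409  0.008 ]
lens [ 0.5541 -0.3883  0.1611] [[178.8777 186.7973]] [[370.8495 139.1366]]
eye [0.6331 0.2615 0.0439] [[423.4553 228.6097]] [[236.1091 316.4159]]
grip [0.5644 0.2399 0.0616] [[412.8035 204.4308]] [[272.0753 312.3527]]
posttop [0.5141 0.0175 0.0491] [[332.5452 194.4537]] [[337.2623 251.4732]]
jar [0.7599 0.1012 0.0802] [[372.0157 268.013 ]] [[226.0202 237.9913]]
module?pink [0.4392 0.2258 0.01  ]
blue [0.5148 0.3545 0.01  ]
tray [0.753  0.2786 0.01  ]
sd tip [ 0.7374 -0.074   0.01  ]
sdh [ 0.7152 -0.2621  0.01  ]
```

View pics/c1.png

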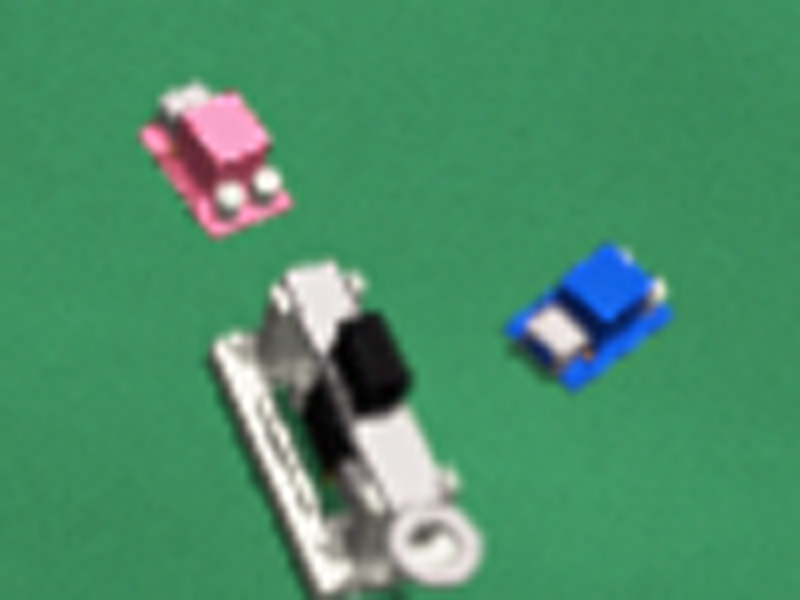

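View pics/c2.png

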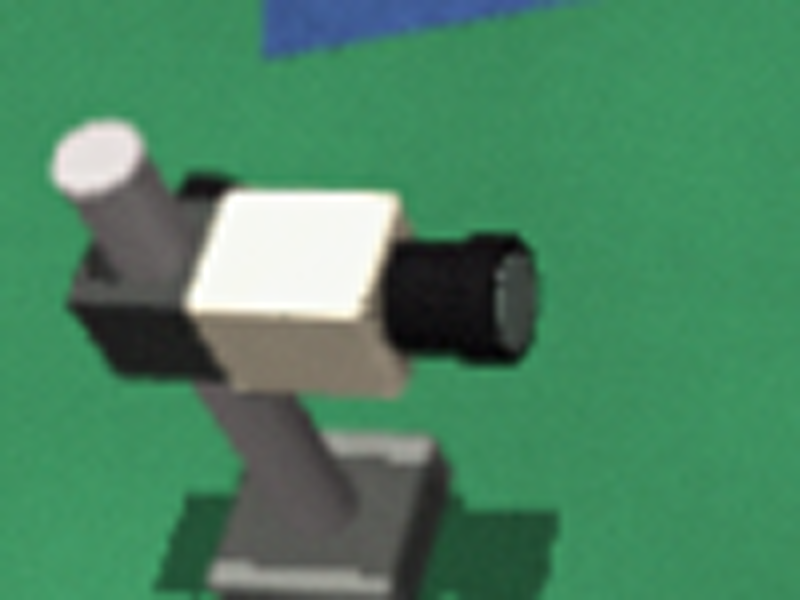

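View pics/c3.png

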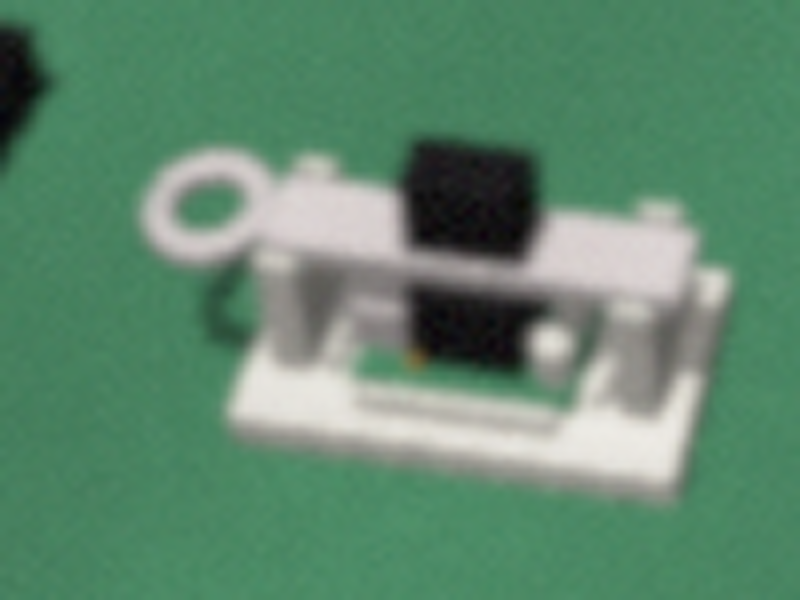

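Run:
```python
from h import *
np.set_printoptions(precision=4,suppress=True)
s=sensors.get_state();R=Rot.from_quat(s['tool_rot']).as_matrix();print(R)
p=viewer.camera_params('wrist');Rc=Rot.from_quat(p['rotation']).as_matrix()
print('cam in tool',R.T@(p['origin']-s['ee_pos']));print(R.T@Rc)
```

```text
[[-0.0001  0.2317 -0.9728]
 [ 0.     -0.9728 -0.2317]
 [-1.     -0.      0.0001]]
cam in tool [-0.142   0.0012 -0.0706]
[[ 0.0003 -0.2783  0.9605]
 [ 1.      0.0008 -0.0001]
 [-0.0007  0.9605  0.2783]]
```

View pics/wrist0.png

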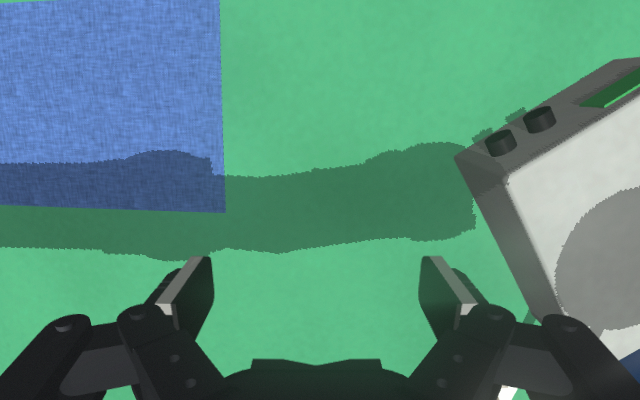

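```bash
cat >> h.py <<'E'
def downR(yaw):  # tool y yaw in deg
    a=np.radians(yaw);x=np.array([0,0,-1.]);y=np.array([np.cos(a),np.sin(a),0]);return np.stack([x,y,np.cross(x,y)],1)
def go(pos,yaw):
    s=sensors.get_state();R=Rot.from_quat(s['tool_rot']).as_matrix()
    d=R.T@(np.array(pos)-s['ee_pos'])*1000
    r=np.degrees(Rot.from_matrix(R.T@downR(yaw)).as_rotvec())
    print('shift',d.round(1),'rot',r.round(2),'t',s['time'],'pos',s['ee_pos'].round(4),'yyaw',np.degrees(np.arctan2(R[1,1],R[0,1])).round(2),'F',s['contact_force'].round(1),'gap',round(s['finger_gap'],4))
E
python3 - <<'E'
from h import *
go([.4,-.35,.35],8.4)
p=viewer.camera_params('scene')
print(atz(p,(160,217),.02),atz(p,(168,207),.0))
E
```

```text
shift [-118.8 -291.8 -308. ] rot [-85.   0.   0.] t 1.8 pos [ 0.168  -0.7053  0.2312] yyaw -76.6 F [ 0.2 -0.7  0. ] gap 0.0857
[ 0.5570285  -0.48813738  0.02      ] [ 0.50937667 -0.47993488  0.        ]
```

Request:
{"fn": "apply_moves", "kwargs": {"targets": "-20 -29 -31 -8.5 0 0 -1; -40 -58 -62 -17 0 0 -1; -60 -87 -92 -25.5 0 0 -1; -80 -117 -123 -34 0 0 -1; -100 -146 -154 -42.5 0 0 -1; -119 -175 -185 -51 0 0 -1; -119 -204 -216 -59.5 0 0 -1; -119 -233 -246 -68 0 0 -1; -119 -262 -277 -76.5 0 0 -1; -119 -292 -308 -85 0 0 -1"}}

```text
time: 2.8
ee_pos: [0.4006, -0.3485, 0.3507]
tool_rot: [0.46, 0.536, -0.461, 0.537]
contact_force: [1.4, 0.3, 0.6]
finger_gap: 0.0852
```

```bash
python3 -c "
from h import *
go([.505,.22,.28],107)"
```

```text
shift [  70.2  189.4 -546.1] rot [-9.828e+01  5.000e-02  3.000e-02] t 2.8 pos [ 0.4006 -0.3485  0.3507] yyaw 8.72 F [1.4 0.3 0.6] gap 0.0852
```

Request:
{"fn": "apply_moves", "kwargs": {"targets": "0 16 -46 -8.3 0 0 -1; 0 32 -92 -16.6 0 0 -1; 0 48 -138 -24.9 0 0 -1; 0 64 -184 -33.2 0 0 -1; 5 80 -230 -41.5 0 0 -1; 15 96 -276 -49.8 0 0 -1; 30 112 -322 -58 0 0 -1; 45 128 -368 -66.4 0 0 -1; 60 144 -414 -74.7 0 0 -1; 70 160 -460 -83 0 0 -1"}}

```text
time: 3.8
ee_pos: [0.4885, 0.1293, 0.2802]
tool_rot: [-0.013, 0.707, 0.012, 0.707]
contact_force: [1.6, -0.5, -0.0]
finger_gap: 0.0851
```

```bash
python3 -c "
from h import *
go([.505,.22,.28],107)"
```

```text
shift [ 0.1 90.1 19.6] rot [-15.     0.02   0.08] t 3.8 pos [0.4885 0.1293 0.2802] yyaw 92.0 F [ 1.6 -0.5 -0. ] gap 0.0851
```

Request:
{"fn": "apply_moves", "kwargs": {"targets": "0 40 8 -7.5 0 0 -1; 0 75 16 -15 0 0 -1; 0 90 20 -15 0 0 -1; 0 90 20 -15 0 0 -1; 0 90 20 -15 0 0 -1; 0 90 20 -15 0 0 -1; 0 90 20 -15 0 0 -1; 0 90 20 -15 0 0 -1; 0 90 20 -15 0 0 -1; 0 90 20 -15 0 0 -1"}}

```text
time: 4.8
ee_pos: [0.5054, 0.2196, 0.2801]
tool_rot: [-0.105, 0.699, 0.104, 0.7]
contact_force: [1.0, -0.4, -0.9]
finger_gap: 0.0852
```

```bash
python3 -c "
from h import *
im,p=cap('wrist','w1.png')
import json;json.dump({k:np.array(v).tolist() for k,v in p.items()},open('w1.json','w'))
for n in ['bar','eye','module','nest']: print(n,[(np.round(x['point']).tolist(),round(x['confidence'],2)) for x in viewer.recognise('wrist',n)])
go([.505,.22,.28],107)"
```

```text
bar [([324.0, 231.0], 0.87)]
eye [([324.0, 233.0], 0.61)]
module [([336.0, 99.0], 0.88), ([417.0, 193.0], 0.71), ([315.0, 214.0], 0.65)]
nest []
shift [ 0.   0.2 -0.3] rot [0.   0.   0.08] t 5.05 pos [0.5053 0.2199 0.28  ] yyaw 107.0 F [-0.2  0.4 -0.5] gap 0.0851
```

View pics/w1.png

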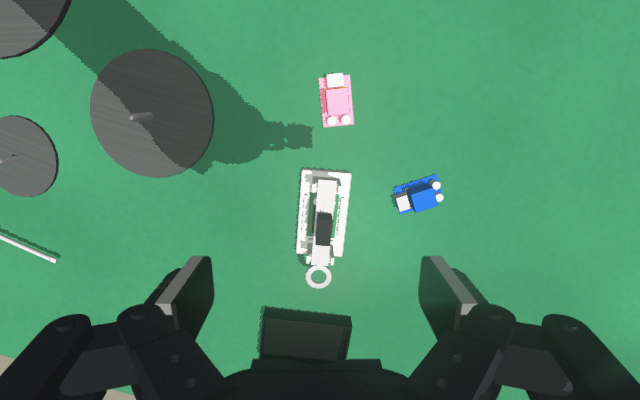

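```bash
python3 -c "
import cv2
i=cv2.imread('pics/w1.png')[155:295,270:380];cv2.imwrite('pics/w1c.png',cv2.resize(i,None,fx=4.2,fy=4.2,interpolation=cv2.INTER_CUBIC))"
```

```text
(no output)
```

View pics/w1c.png

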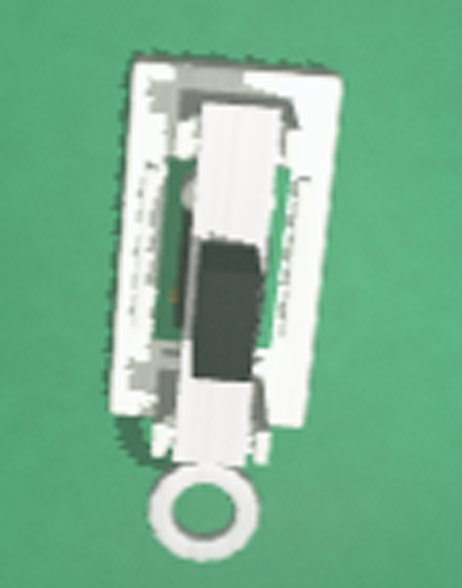

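```bash
cat > fit.py <<'E'
from h import *
import json
from scipy.optimize import least_squares
def fit(p,loc,uv,x0):
    loc=np.array(loc,float);uv=np.array(uv,float)
    def W(q):
        c,s=np.cos(q[2]),np.sin(q[2]);L=loc
        return np.stack([q[0]+c*L[:,0]-s*L[:,1],q[1]+s*L[:,0]+c*L[:,1],L[:,2]],1)
    r=least_squares(lambda q:(proj(p,W(q))-uv).ravel(),x0)
    return r.x,r.fun.reshape(-1,2)
E
python3 - <<'E'
from fit import *
np.set_printoptions(precision=4,suppress=True)
p=json.load(open('w1.json'))
T=lambda a:[[270+(x-1.6)/4.2,155+(y-1.6)/4.2] for x,y in a]
q,r=fit(p,[[-.055,-.03,.012],[-.055,.03,.012],[.055,.03,.012],[.055,-.03,.012]],T([(135,60),(342,72),(302,425),(110,413)]),[.56,.24,.3]);print('nest',q,np.degrees(q[2]));print(r)
q,r=fit(p,[[-.052,-.01,.05],[-.052,.01,.05],[.066,0,.05],[-.015,-.008,.074],[-.015,.008,.074],[.015,.008,.074],[.015,-.008,.074]],T([(200,103),(282,107),(205,512),(200,272),(262,272),(253,380),(192,378)]),[.56,.24,.3]);print('bar',q,np.degrees(q[2]));print(r)
E
```

```text
nest [0.5683 0.2458 0.2192] 12.558796918837574
[[-0.7151 -0.7715]
 [ 0.417   0.2627]
 [ 0.7728  0.5708]
 [-0.4477  0.0735]]
bar [0.5678 0.2458 0.2232] 12.788354658396043
[[ 0.517  -0.3721]
 [-0.6092  0.012 ]
 [ 0.2508  0.2141]
 [-0.147  -0.9028]
 [ 0.32    0.1632]
 [ 0.0208  0.7512]
 [-0.3343  0.212 ]]
```

```bash
python3 -c "
from h import *
go([.568,.246,.12],102.7)"
```

```text
shift [160.    6.8  67.5] rot [4.3  0.01 0.08] t 5.05 pos [0.5053 0.2199 0.28  ] yyaw 107.0 F [-0.2  0.4 -0.5] gap 0.0851
```

Request:
{"fn": "apply_moves", "kwargs": {"targets": "20 3 34 4.3 0 0 -1; 60 6.8 67.5 4.3 0 0 -1; 100 6.8 67.5 4.3 0 0 -1; 140 6.8 67.5 4.3 0 0 -1; 160 6.8 67.5 4.3 0 0 -1; 160 6.8 67.5 4.3 0 0 -1; 160 6.8 67.5 4.3 0 0 -1; 160 6.8 67.5 4.3 0 0 -1; 160 6.8 67.5 4.3 0 0 -1; 160 6.8 67.5 4.3 0 0 -1"}}

```text
time: 6.05
ee_pos: [0.5685, 0.2461, 0.1212]
tool_rot: [-0.078, 0.702, 0.078, 0.704]
contact_force: [0.4, -1.3, 0.5]
finger_gap: 0.0851
```

```bash
python3 -c "
from h import *
im,p=cap('wrist','w2.png')
import json;json.dump({k:np.array(v).tolist() for k,v in p.items()},open('w2.json','w'))
go([.568,.246,.052],102.7)"
```

```text
shift [69.   0.2 -0.5] rot [-0.01  0.09  0.08] t 6.1 pos [0.5684 0.246  0.121 ] yyaw 102.69 F [0.1 0.4 0. ] gap 0.0854
```

View pics/w2.png

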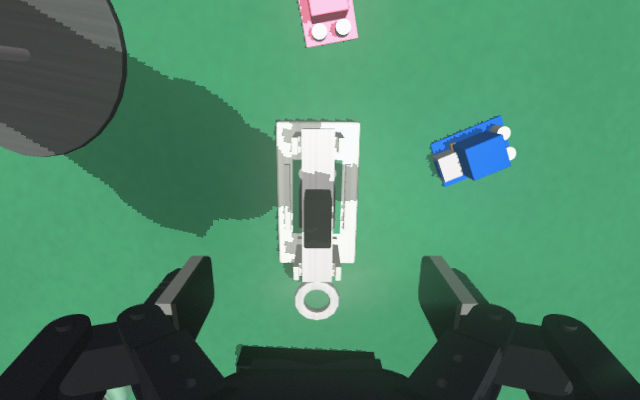

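Request:
{"fn": "apply_moves", "kwargs": {"targets": "25 0 0 0 0 0 -1; 45 0 0 0 0 0 -1; 60 0 0 0 0 0 -1; 69 0 0 0 0 0 -1; 69 0 0 0 0 0 -1; 69 0 0 0 0 0 -0.2; 69 0 0 0 0 0 0.2; 69 0 0 0 0 0 0.6; 69 0 0 0 0 0 1; 69 0 0 0 0 0 1", "force": 50}}

```text
time: 7.1
ee_pos: [0.5687, 0.246, 0.0525]
tool_rot: [-0.078, 0.702, 0.078, 0.704]
contact_force: [-1.6, -1.0, 1.2]
finger_gap: 0.0153
```

Request:
{"fn": "apply_moves", "kwargs": {"targets": "0 0 0 0 0 0 1; 0 0 0 0 0 0 1; 0 0 0 0 0 0 1; 0 0 0 0 0 0 1; 0 0 0 0 0 0 1; 0 0 0 0 0 0 1; 0 0 0 0 0 0 1; 0 0 0 0 0 0 1; 0 0 0 0 0 0 1; 0 0 0 0 0 0 1"}}

```text
time: 8.1
ee_pos: [0.5687, 0.2459, 0.0525]
tool_rot: [-0.078, 0.702, 0.078, 0.704]
contact_force: [-0.4, -0.9, 2.0]
finger_gap: 0.015
```

```bash
python3 -c "
from h import *
im,p=cap('wrist','w3.png')
go([.568,.246,.15],102.7)"
```

```text
shift [-97.5   0.1  -0.5] rot [-0.03  0.13  0.09] t 8.15 pos [0.5687 0.2459 0.0525] yyaw 102.67 F [-0.7 -1.5  3.5] gap 0.0152
```

View pics/w3.png

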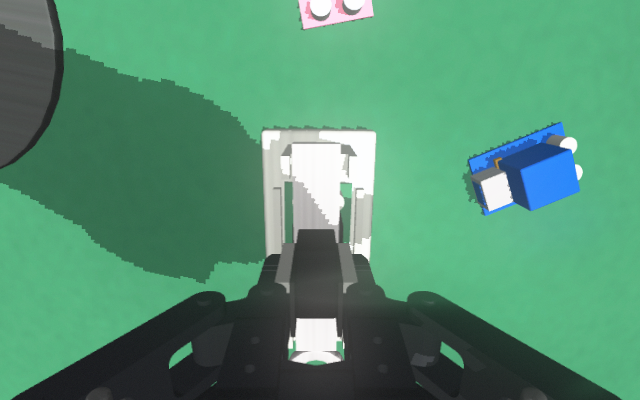

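```bash
python3 -c "
from h import *
go([.516,-.06,.22],12.7)
go([.516,-.06,.22],0)"
```

```text
shift [-167.3 -287.1 -118.2] rot [ 8.997e+01  1.700e-01 -3.000e-02] t 8.15 pos [0.5687 0.2459 0.0525] yyaw 102.67 F [-0.7 -1.5  3.5] gap 0.0152
shift [-167.3 -287.1 -118.2] rot [ 1.0267e+02  1.7000e-01 -5.0000e-02] t 8.15 pos [0.5687 0.2459 0.0525] yyaw 102.67 F [-0.7 -1.5  3.5] gap 0.0152
```

Request:
{"fn": "apply_moves", "kwargs": {"targets": "-10 0 0 0 0 0 1; -25 0 0 0 0 0 1; -45 0 0 0 0 0 1; -65 0 0 0 0 0 1; -85 0 0 0 0 0 1; -105 0 0 0 0 0 1; -125 0 0 0 0 0 1; -145 0 0 0 0 0 1; -160 0 0 0 0 0 1; -168 0 0 0 0 0 1"}}

```text
time: 9.15
ee_pos: [0.5685, 0.2465, 0.2227]
tool_rot: [-0.078, 0.701, 0.078, 0.704]
contact_force: [0.5, 0.5, -1.8]
finger_gap: 0.0149
```

```bash
python3 -c "
from h import *
cap('scene','s4.png');cap('side','d4.png')
cv2.imwrite('pics/c4.png',np.hstack([cv2.resize(cv2.imread('pics/s4.png')[130:260,360:480],(400,433)),cv2.resize(cv2.imread('pics/d4.png')[190:390,190:360],(400,433))]))
go([.516,-.06,.22],12.7)
go([.516,-.06,.22],0)"
```

```text
shift [   1.7 -287.3 -118.5] rot [89.97  0.24 -0.13] t 9.25 pos [0.5686 0.2463 0.2218] yyaw 102.67 F [ 0.5  0.  -1.3] gap 0.0147
shift [   1.7 -287.3 -118.5] rot [102.67   0.23  -0.17] t 9.25 pos [0.5686 0.2463 0.2218] yyaw 102.67 F [ 0.5  0.  -1.3] gap 0.0147
```

View pics/c4.png

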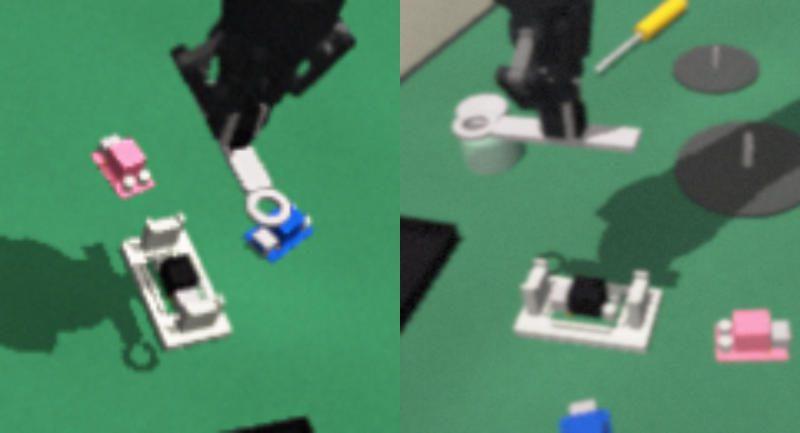

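Request:
{"fn": "apply_moves", "kwargs": {"targets": "0 -14 -6 6 0 0 1; 0 -42 -17 14 0 0 1; 0 -70 -29 22 0 0 1; 0 -100 -41 30.5 0 0 1; 0 -130 -53 39 0 0 1; 0 -160 -66 47.5 0 0 1; 0 -190 -78 56 0 0 1; 0 -220 -91 64.5 0 0 1; 0 -245 -101 73 0 0 1; 2 -265 -109 80 0 0 1"}}

```text
time: 10.25
ee_pos: [0.5195, -0.038, 0.219]
tool_rot: [0.394, 0.586, -0.394, 0.588]
contact_force: [-0.3, -0.1, -2.3]
finger_gap: 0.0152
```

```bash
python3 -c "
from h import *
go([.516,-.06,.22],0)"
```

```text
shift [ -1.  -11.6  19. ] rot [22.26  0.07 -0.16] t 10.25 pos [ 0.5195 -0.038   0.219 ] yyaw 22.26 F [-0.3 -0.1 -2.3] gap 0.0152
```

Request:
{"fn": "apply_moves", "kwargs": {"targets": "0 -5 8 8 0 0 1; 0 -11.6 19 16 0 0 1; 0 -11.6 19 22.3 0 0 1; 0 -11.6 19 22.3 0 0 1; 0 -11.6 19 22.3 0 0 1; 0 -11.6 19 22.3 0 0 1; 0 -11.6 19 22.3 0 0 1; 0 -11.6 19 22.3 0 0 1; 0 -11.6 19 22.3 0 0 1; 0 -11.6 19 22.3 0 0 1"}}

```text
time: 11.25
ee_pos: [0.516, -0.06, 0.2191]
tool_rot: [0.501, 0.499, -0.5, 0.501]
contact_force: [0.1, -0.6, -1.8]
finger_gap: 0.0151
```

```bash
python3 -c "
from h import *
import json
im,p=cap('wrist','w5.png')
json.dump({k:np.array(v).tolist() for k,v in p.items()},open('w5.json','w'))
cap('scene','s5.png');cap('side','d5.png')
go([.516,.085,.22],0)"
```

```text
shift [-1.00e+00 -1.00e-01 -1.45e+02] rot [-0.04  0.04 -0.18] t 11.4 pos [ 0.516  -0.06    0.2191] yyaw -0.04 F [ 0.  -0.3 -2.1] gap 0.0148
```

View pics/w5.png

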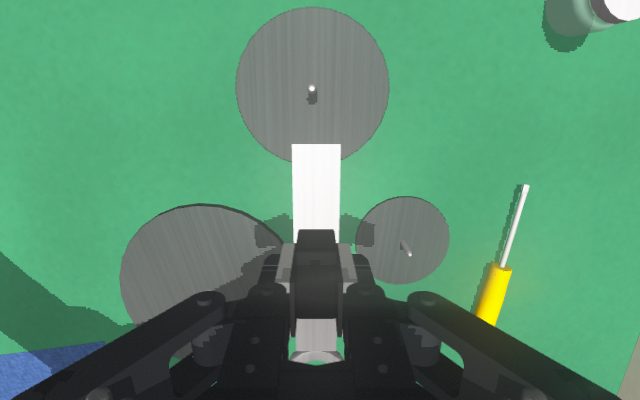

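View pics/s5.png

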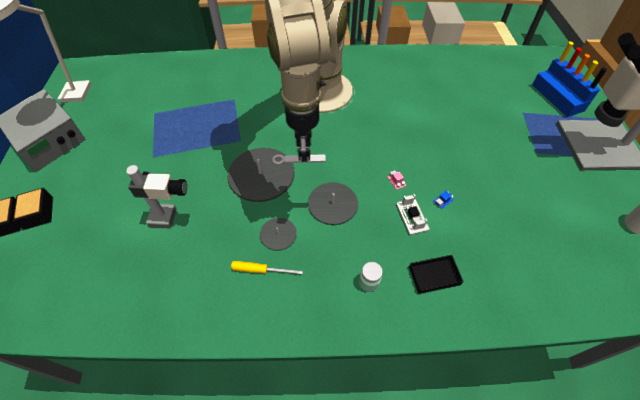

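Run:
```python
from h import *
import json
np.set_printoptions(precision=4,suppress=True)
p=json.load(open('w5.json'))
print('tip',atz(p,(312,88),.052))
# disc via segmentation
im=cv2.imread('pics/w5.png')
g=im.astype(int);m=((g.max(2)-g.min(2)<25)&(g.max(2)<150)).astype(np.uint8)
m[165:]=0;m[:, :220]=0;m[:,400:]=0
cs,_=cv2.findContours(m,cv2.RETR_EXTERNAL,cv2.CHAIN_APPROX_NONE);c=max(cs,key=cv2.contourArea)[:,0]
c=c[c[:,1]<140]
P=np.array([atz(p,u,.008)[:2] for u in c])
from scipy.optimize import least_squares
f=least_squares(lambda q:np.hypot(P[:,0]-q[0],P[:,1]-q[1])-q[2],[.516,.02,.075],loss='soft_l1',f_scale=.001);print('disc',f.x,len(P))
s=np.array([.516,-.06,.2191])
for u in [(292,144),(341,144)]: print('tail',atz(p,u,.2191-.0025))
for (a,fl) in [((312,88),'w')]: pass
ps=viewer.camera_params('scene');pd=viewer.camera_params('side')
print('tri',tri([ray(p,(312,88)),ray(ps,(333,195)),ray(pd,(338,251))]))
for nm,pp in (('pics/s5.png',ps),('pics/d5.png',pd)): print(nm,proj(pp,[[.5155,.0185,.052],[.516,-.126,.2131],[.516,-.008,.2131]]))
cv2.imwrite('pics/c5.png',np.hstack([cv2.resize(cv2.imread('pics/s5.png')[140:220,250:370],(400,267),interpolation=2),cv2.resize(cv2.imread('pics/d5.png')[110:290,290:410],(400,600),interpolation=2)[:267]]) )
cv2.imwrite('pics/c6.png',cv2.resize(cv2.imread('pics/d5.png')[100:290,290:440],None,fx=3,fy=3,interpolation=2))
```

```text
tip [0.5134 0.0169 0.052 ]
disc [0.5131 0.0168 0.0733] 327
tail [ 0.5064 -0.0091  0.2166]
tail [ 0.5265 -0.0091  0.2166]
tri [0.5139 0.0173 0.0489]
pics/s5.png [[332.9484 194.2498]
 [277.6859 159.5126]
 [324.3428 158.2139]]
pics/d5.png [[336.5805 250.638 ]
 [357.8699 162.4807]
 [341.4568 185.8671]]
```

View pics/c6.png

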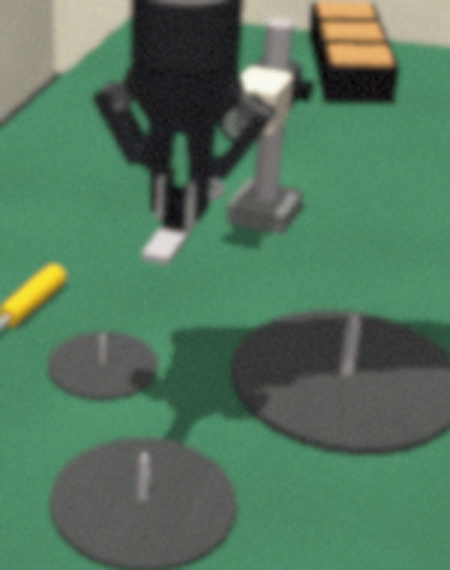

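Request:
{"fn": "apply_moves", "kwargs": {"targets": "0 -1 -20 0 0 0 1; 0 -3 -60 0 0 0 1; 0 -3 -100 0 0 0 1; 0 -3 -130 0 0 0 1; 20 -3 -143.5 0 0 0 1; 55 -3 -143.5 0 0 0 1; 90 -3 -143.5 0 0 0 1; 120 -3 -143.5 0 0 0 1; 140 -3 -143.5 0 0 0 1; 144 -3 -143.5 0 0 0 1"}}

```text
time: 12.4
ee_pos: [0.5125, 0.0834, 0.073]
tool_rot: [-0.5, -0.5, 0.5, -0.5]
contact_force: [-0.2, 0.7, -1.2]
finger_gap: 0.0148
```

Request:
{"fn": "apply_moves", "kwargs": {"targets": "0 0 0 0 0 0 1; 0 0 0 0 0 0 1; 0 0 0 0 0 0 1; 0 0 0 0 0 0 1; 0 0 0 0 0 0 1; 0 0 0 0 0 0 1; 0 0 0 0 0 0 1; 0 0 0 0 0 0 1; 0 0 0 0 0 0 1; 0 0 0 0 0 0 1"}}

```text
time: 13.4
ee_pos: [0.5125, 0.0834, 0.0729]
tool_rot: [-0.5, -0.5, 0.5, -0.5]
contact_force: [0.7, 0.3, -1.4]
finger_gap: 0.0153
```

Run:
```python
from h import *
cap('scene','s6.png');cap('side','d6.png');cap('wrist','w6.png')
go([.5129,.0835,.03],0)
a=cv2.resize(cv2.imread('pics/s6.png')[160:230,300:380],None,fx=5,fy=5,interpolation=2)
b=cv2.resize(cv2.imread('pics/d6.png')[220:290,300:380],None,fx=5,fy=5,interpolation=2)
cv2.imwrite('pics/c7.png',np.hstack([a,b]))
```

```text
shift [42.9  0.4 -0.2] rot [0.   0.08 0.02] t 13.55 pos [0.5125 0.0834 0.0729] yyaw 0.0 F [ 0.2  0.5 -1.7] gap 0.0151
```

View pics/c7.png

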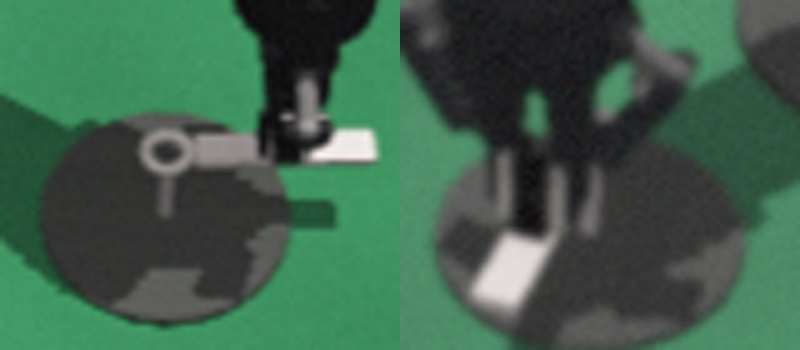

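View pics/w6.png

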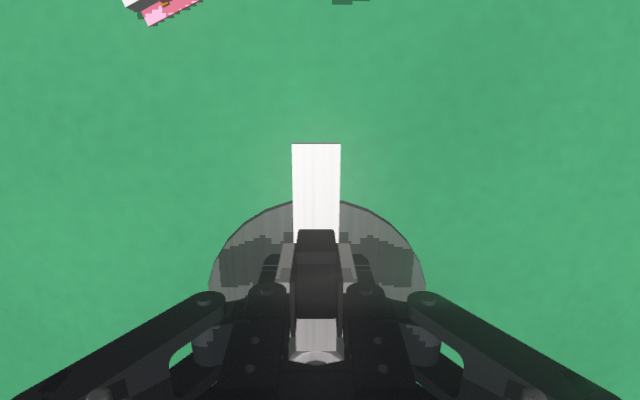

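Run:
```python
from h import *
p=viewer.camera_params('scene')
print(proj(p,[[.5133,.017,.052],[.5129,.017,.0705],[.5133,.017,.008]]))
im0=cv2.imread('pics/scene0.png');im=cv2.imread('pics/s6.png')
a=cv2.resize(im[175:215,310:360],None,fx=8,fy=8,interpolation=2);b=cv2.resize(im0[175:215,310:360],None,fx=8,fy=8,interpolation=2)
cv2.imwrite('pics/c8.png',np.hstack([a,b]))
```

```text
[[332.38728048 193.63843052]
 [332.56294894 189.78664701]
 [331.970347   202.12131824]]
```

View pics/c8.png

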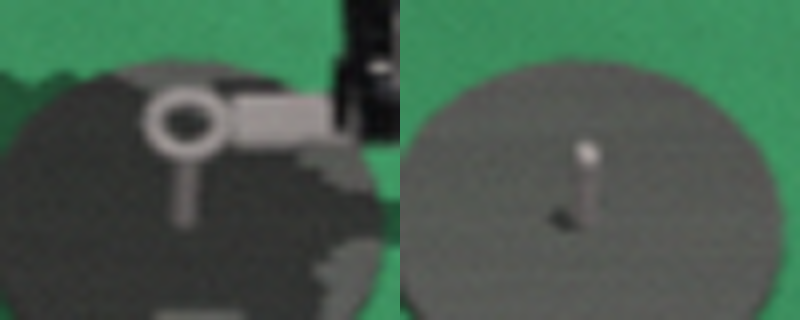

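Request:
{"fn": "apply_moves", "kwargs": {"targets": "5 0.4 0 0 0 0 1; 10 0.4 0 0 0 0 1; 15 0.4 0 0 0 0 1; 20 0.4 0 0 0 0 1; 25 0.4 0 0 0 0 1; 30 0.4 0 0 0 0 1; 30 0.4 0 0 0 0 1; 30 0.4 0 0 0 0 1; 30 0.4 0 0 0 0 1; 30 0.4 0 0 0 0 1"}}

```text
time: 14.55
ee_pos: [0.5131, 0.0833, 0.0431]
tool_rot: [0.5, 0.5, -0.5, 0.5]
contact_force: [0.0, -0.0, -2.0]
finger_gap: 0.0149
```

Run:
```python
from h import *
cap('scene','s7.png')
go([.5129,.0835,.0165],0)
cv2.imwrite('pics/c9.png',cv2.resize(cv2.imread('pics/s7.png')[175:215,310:360],None,fx=8,fy=8,interpolation=2))
```

```text
shift [26.7 -0.2 -0.2] rot [-0.    0.08 -0.01] t 14.6 pos [0.513  0.0833 0.0432] yyaw -0.0 F [ 0.4 -0.2 -1.7] gap 0.0146
```

View pics/c9.png

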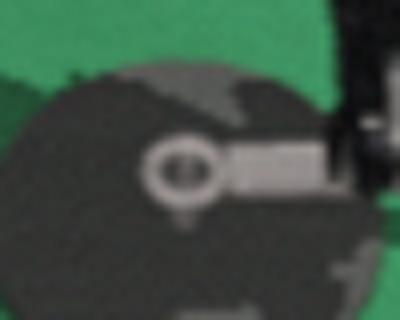

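Request:
{"fn": "apply_moves", "kwargs": {"targets": "5 0 0 0 0 0 1; 10 0 0 0 0 0 1; 14 0 0 0 0 0 1; 18 0 0 0 0 0 1; 21 0 0 0 0 0 1; 23 0 0 0 0 0 1; 24.5 0 0 0 0 0 1; 25.5 0 0 0 0 0 1; 26 0 0 0 0 0 1; 26 0 0 0 0 0 1"}}

```text
time: 15.6
ee_pos: [0.5131, 0.0833, 0.0172]
tool_rot: [0.5, 0.5, -0.5, 0.5]
contact_force: [-0.6, 0.8, -2.2]
finger_gap: 0.0147
```

Request:
{"fn": "apply_moves", "kwargs": {"targets": "0.5 0 0 0 0 0 1; 0.5 0 0 0 0 0 1; 1 0 0 0 0 0 1; 1 0 0 0 0 0 1; 1 0 0 0 0 0 1; 1 0 0 0 0 0 1; 1 0 0 0 0 0 1; 1 0 0 0 0 0 1; 1 0 0 0 0 0 1; 1 0 0 0 0 0 1"}}

```text
time: 16.6
ee_pos: [0.5131, 0.0833, 0.0165]
tool_rot: [0.5, 0.499, -0.5, 0.5]
contact_force: [-0.7, 1.3, 6.3]
finger_gap: 0.0148
```

Request:
{"fn": "apply_moves", "kwargs": {"targets": "0 0 0 0 0 0 0.7; 0 0 0 0 0 0 0.5; 0 0 0 0 0 0 0.3; 0 0 0 0 0 0 0; 0 0 0 0 0 0 0; 0 0 0 0 0 0 -0.3; -15 0 0 0 0 0 -0.5; -40 0 0 0 0 0 -0.5; -80 0 0 0 0 0 -1; -125 0 0 0 0 0 -1"}}

```text
time: 17.6
ee_pos: [0.5122, 0.0833, 0.142]
tool_rot: [-0.499, -0.5, 0.501, -0.5]
contact_force: [0.7, -0.7, -0.7]
finger_gap: 0.0856
```

Run:
```python
from h import *
cap('scene','s8.png');cap('side','d8.png');cap('wrist','w8.png')
go([.568,.246,.15],102.6)
a=cv2.resize(cv2.imread('pics/s8.png')[160:230,300:380],None,fx=5,fy=5,interpolation=2)
b=cv2.resize(cv2.imread('pics/d8.png')[220:290,300:380],None,fx=5,fy=5,interpolation=2)
cv2.imwrite('pics/c10.png',np.hstack([a,b]))
```

```text
shift [  -5.6   53.3 -162.5] rot [-102.65    0.31   -0.22] t 17.75 pos [0.5145 0.0835 0.1441] yyaw -0.05 F [-0.5 -0.6 -1.5] gap 0.0855
```

View pics/c10.png

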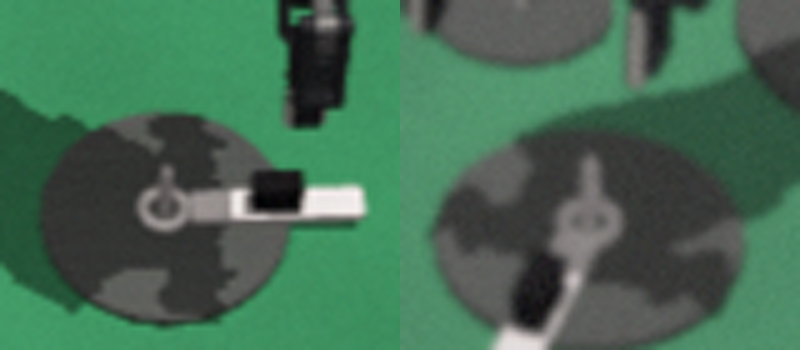

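Run:
```python
from h import *
go([.53,.237,.2],102.6)
```

```text
shift [ -55.9   15.6 -153.5] rot [-102.65    0.31   -0.22] t 17.75 pos [0.5145 0.0835 0.1441] yyaw -0.05 F [-0.5 -0.6 -1.5] gap 0.0855
```

Request:
{"fn": "apply_moves", "kwargs": {"targets": "-20 0 0 -3 0 0 -1; -45 0 -10 -11 0 0 -1; -56 2 -30 -19.5 0 0 -1; -56 4 -50 -28 0 0 -1; -56 6 -75 -36.5 0 0 -1; -56 8 -95 -45 0 0 -1; -56 10 -115 -53.5 0 0 -1; -56 12 -130 -62 0 0 -1; -56 15 -145 -70.5 0 0 -1; -56 15 -153 -79 0 0 -1"}}

```text
time: 18.75
ee_pos: [0.529, 0.2378, 0.1989]
tool_rot: [0.066, 0.703, -0.065, 0.706]
contact_force: [0.4, 0.2, 0.2]
finger_gap: 0.0856
```

Run:
```python
from h import *
go([.53,.237,.2],102.6)
```

```text
shift [-1.1 -0.6  1.1] rot [-2.324e+01  2.500e-01  1.000e-02] t 18.75 pos [0.529  0.2378 0.1989] yyaw 79.36 F [0.4 0.2 0.2] gap 0.0856
```

Request:
{"fn": "apply_moves", "kwargs": {"targets": "0 0 1 -8 0 0 -1; 0 0 1 -16 0 0 -1; 0 0 1 -23.2 0 0 -1; 0 0 1 -23.2 0 0 -1; 0 0 1 -23.2 0 0 -1; 0 0 1 -23.2 0 0 -1; 0 0 1 -23.2 0 0 -1; 0 0 1 -23.2 0 0 -1; 0 0 1 -23.2 0 0 -1; 0 0 1 -23.2 0 0 -1"}}

```text
time: 19.75
ee_pos: [0.53, 0.2376, 0.199]
tool_rot: [-0.077, 0.701, 0.077, 0.704]
contact_force: [-1.0, -0.6, 0.3]
finger_gap: 0.0852
```

```bash
python3 -c "
from h import *
im,p=cap('wrist','w9.png')
import json;json.dump({k:np.array(v).tolist() for k,v in p.items()},open('w9.json','w'))
cv2.imwrite('pics/c11.png',cv2.resize(im[130:280,240:390,::-1],None,fx=4,fy=4,interpolation=2))
go([.53,.237,.2],102.6)"
```

```text
shift [-1.  -0.6 -0.1] rot [-0.05  0.25  0.06] t 19.8 pos [0.53   0.2376 0.199 ] yyaw 102.55 F [-0.2  0.2 -0.5] gap 0.0854
```

View pics/c11.png

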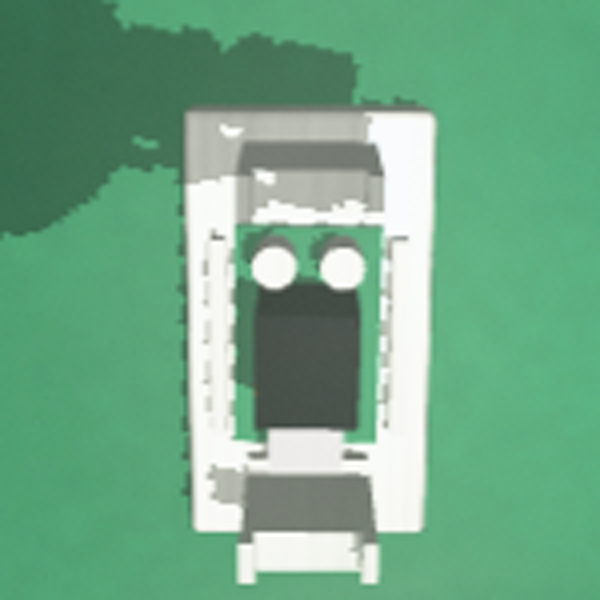

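Run:
```python
from fit import *
np.set_printoptions(precision=4,suppress=True)
p=json.load(open('w9.json'))
T=lambda a:[[240+(x-1.5)/4,130+(y-1.5)/4] for x,y in a]
q,r=fit(p,[[-.014,-.012,.04],[-.014,.012,.04],[.014,.012,.04],[.014,-.012,.04],[-.028,-.018,.014],[-.028,.018,.014]],T([(256,316),(358,316),(357,430),(256,428),(235,225),(378,225)]),[.56,.24,.22]);print('mod',q,np.degrees(q[2]));print(r)
q,r=fit(p,[[-.055,-.03,.012],[-.055,.03,.012],[.055,.03,.012],[.055,-.03,.012]],T([(186,110),(435,110),(424,532),(192,529)]),[.56,.24,.3]);print('nest',q,np.degrees(q[2]));print(r)
go([.5675,.2455,.02],102.7)
```

```text
mod [0.5695 0.2455 0.2176] 12.4670158755349
[[-0.6871 -0.3819]
 [ 0.5585 -0.3228]
 [ 0.3959  0.103 ]
 [-0.4243  0.5457]
 [-0.8501  0.0315]
 [ 1.0164  0.1149]]
nest [0.5685 0.246  0.2147] 12.302221651497456
[[-0.7333 -0.5297]
 [ 0.7579 -0.2035]
 [ 0.0785  0.2284]
 [-0.1068  0.7015]]
shift [179.1  -0.2  37.5] rot [-0.15  0.25  0.06] t 19.8 pos [0.53   0.2376 0.199 ] yyaw 102.55 F [-0.2  0.2 -0.5] gap 0.0854
```

Request:
{"fn": "apply_moves", "kwargs": {"targets": "30 -0.2 20 0 0 0 -1; 60 -0.2 39 0 0 0 -1; 95 -0.2 39 0 0 0 -1; 125 -0.2 39 0 0 0 -1; 150 -0.2 39 0 0 0 -1; 168 -0.2 39 0 0 0 -1; 176 -0.2 39 0 0 0 -1; 179.5 -0.2 39 0 0 0 -1; 179.5 -0.2 39 0 0 0 -1; 179.5 -0.2 39 0 0 0 -1"}}

```text
time: 20.8
ee_pos: [0.5695, 0.2462, 0.0206]
tool_rot: [-0.077, 0.701, 0.077, 0.705]
contact_force: [0.2, 0.3, 0.1]
finger_gap: 0.0854
```

```bash
python3 -c "
from h import *
im,p=cap('wrist','w10.png')
go([.569,.2455,.0195],102.5)"
```

```text
shift [ 1.2 -0.5 -0.6] rot [0.04 0.34 0.04] t 20.85 pos [0.5695 0.2461 0.0207] yyaw 102.54 F [ 0.  -0.4  0.3] gap 0.0852
```

View pics/w10.png

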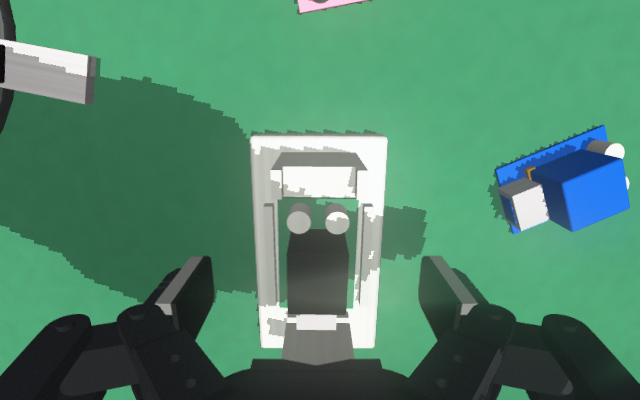

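Block centred between the pads (col 318). Closing gently.

Request:
{"fn": "apply_moves", "kwargs": {"targets": "1 0 0 0 0 0 -0.5; 1 0 0 0 0 0 -0.1; 1 0 0 0 0 0 0.1; 1 0 0 0 0 0 0.3; 1 0 0 0 0 0 0.5; 1 0 0 0 0 0 0.7; 1 0 0 0 0 0 1; 1 0 0 0 0 0 1; 1 0 0 0 0 0 1; 1 0 0 0 0 0 1", "force": 40}}

```text
time: 21.85
ee_pos: [0.5696, 0.2462, 0.0199]
tool_rot: [-0.077, 0.701, 0.077, 0.705]
contact_force: [-0.7, -1.3, 5.6]
finger_gap: 0.0229
```

```bash
python3 -c "
from h import *
im,p=cap('wrist','w11.png')
go([.569,.2455,.18],102.5)"
```

```text
shift [-160.1   -0.7    0.3] rot [0.04 0.35 0.04] t 21.9 pos [0.5696 0.2462 0.0199] yyaw 102.54 F [-0.8 -1.   5.2] gap 0.023
```

View pics/w11.png

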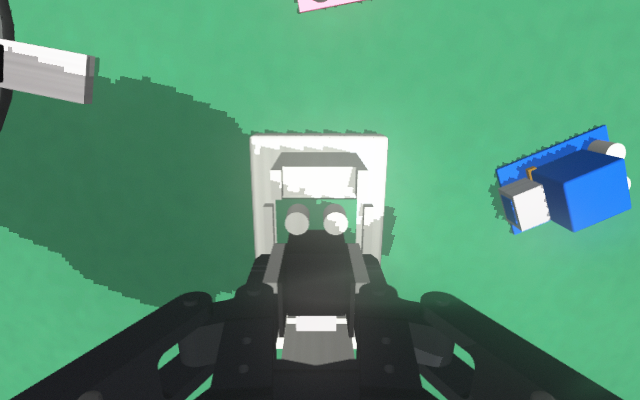

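Request:
{"fn": "apply_moves", "kwargs": {"targets": "-8 0 0 0 0 0 1; -20 0 0 0 0 0 1; -35 0 0 0 0 0 1; -55 0 0 0 0 0 1; -75 0 0 0 0 0 1; -100 0 0 0 0 0 1; -125 0 0 0 0 0 1; -150 0 0 0 0 0 1; -175 0 0 0 0 0 1; -185 0 0 0 0 0 1"}}

```text
time: 22.9
ee_pos: [0.5689, 0.2468, 0.2083]
tool_rot: [-0.077, 0.699, 0.078, 0.706]
contact_force: [0.3, 0.5, -0.8]
finger_gap: 0.023
```

```bash
python3 -c "
from h import *
im,p=cap('wrist','w12.png')
cap('side','d12.png');cap('scene','s12.png')
cv2.imwrite('pics/c12.png',np.hstack([cv2.resize(cv2.imread('pics/s12.png')[110:250,360:480],(380,443),interpolation=2),cv2.resize(cv2.imread('pics/d12.png')[190:370,190:340],(380,443),interpolation=2)]))
go([.556,-.1,.26],12)"
```

```text
shift [ -55.  -335.   -86.8] rot [90.52  0.36 -0.29] t 23.05 pos [0.5685 0.2459 0.2053] yyaw 102.52 F [ 0.8 -0.1 -1. ] gap 0.0231
```

View pics/c12.png

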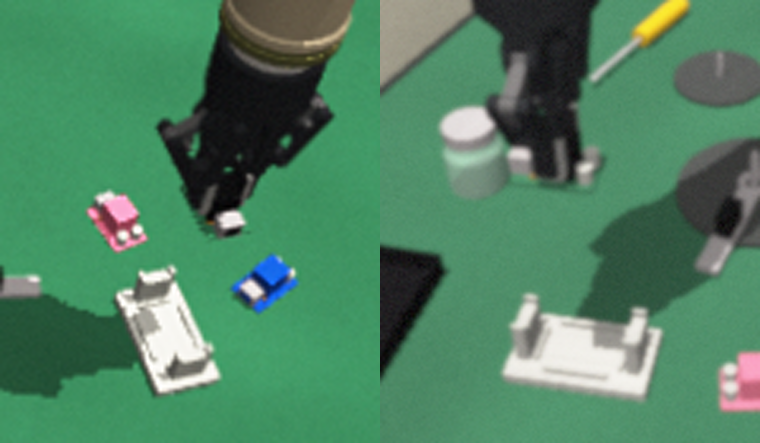

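View pics/w12.png

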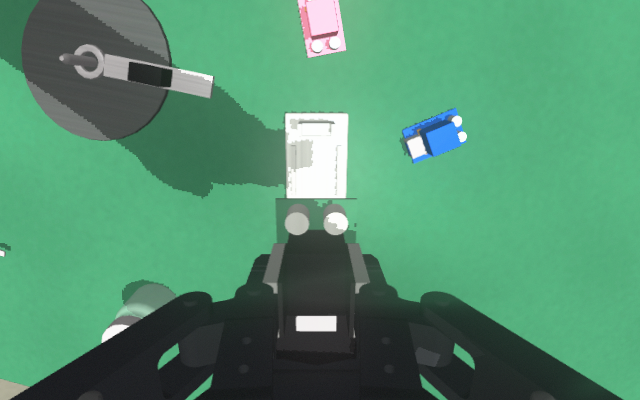

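```bash
python3 -c "
from h import *
go([.556,-.45,.36],12)"
```

```text
shift [-155.2 -676.8 -162. ] rot [90.52  0.36 -0.29] t 23.05 pos [0.5685 0.2459 0.2053] yyaw 102.52 F [ 0.8 -0.1 -1. ] gap 0.0231
```

Request:
{"fn": "apply_moves", "kwargs": {"targets": "-20 -12 -3 4 0 0 1; -50 -40 -10 11 0 0 1; -80 -75 -18 18 0 0 1; -110 -115 -28 26 0 0 1; -140 -155 -38 34 0 0 1; -155 -195 -48 42 0 0 1; -155 -235 -58 50 0 0 1; -155 -275 -67 58 0 0 1; -155 -315 -76 66 0 0 1; -155 -350 -84 72 0 0 1"}}

```text
time: 24.05
ee_pos: [0.5604, -0.1168, 0.3587]
tool_rot: [0.354, 0.611, -0.352, 0.614]
contact_force: [-0.3, -0.5, -0.2]
finger_gap: 0.0233
```

```bash
python3 -c "
from h import *
go([.556,-.45,.36],0)"
```

```text
shift [  -1.5 -171.1  286. ] rot [30.13  0.06 -0.29] t 24.05 pos [ 0.5604 -0.1168  0.3587] yyaw 30.13 F [-0.3 -0.5 -0.2] gap 0.0233
```

Request:
{"fn": "apply_moves", "kwargs": {"targets": "0 -17 29 5 0 0 1; 0 -39 65 10 0 0 1; 0 -61 102 16 0 0 1; 0 -84 140 22 0 0 1; 0 -107 178 30 0 0 1; 0 -130 217 30 0 0 1; 0 -152 254 30 0 0 1; 0 -165 276 30 0 0 1; 0 -171 286 30 0 0 1; 0 -171 286 30 0 0 1"}}

```text
time: 25.05
ee_pos: [0.5553, -0.451, 0.3566]
tool_rot: [0.501, 0.5, -0.499, 0.5]
contact_force: [-0.6, 0.1, -0.5]
finger_gap: 0.0231
```

Request:
{"fn": "apply_moves", "kwargs": {"targets": "0 0 0 0 0 0 1; 0 0 0 0 0 0 1; 0 0 0 0 0 0 1; 0 0 0 0 0 0 1; 0 0 0 0 0 0 1; 0 0 0 0 0 0 1; 0 0 0 0 0 0 1; 0 0 0 0 0 0 1; 0 0 0 0 0 0 1; 0 0 0 0 0 0 1"}}

```text
time: 26.05
ee_pos: [0.5553, -0.4511, 0.3566]
tool_rot: [0.501, 0.5, -0.499, 0.5]
contact_force: [0.3, 0.2, 0.4]
finger_gap: 0.0232
```

```bash
python3 -c "
from h import *
im,p=cap('wrist','w13.png')
import json;json.dump({k:np.array(v).tolist() for k,v in p.items()},open('w13.json','w'))
go([.556,-.45,.36],0)"
```

```text
shift [-3.4  0.7 -1. ] rot [ 0.02 -0.1  -0.17] t 26.1 pos [ 0.5553 -0.451   0.3566] yyaw 0.02 F [-0.6  0.1 -0.5] gap 0.0228
```

View pics/w13.png

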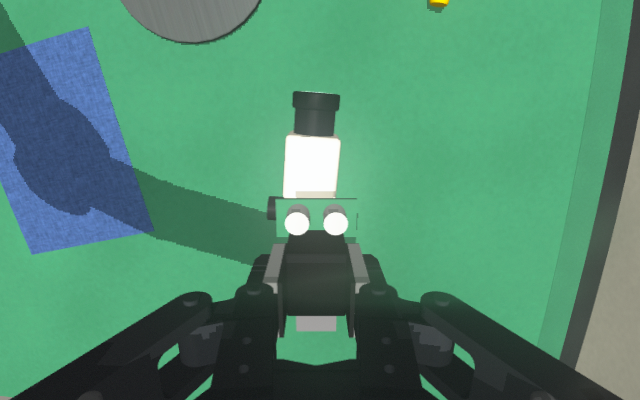

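```bash
python3 -c "
import cv2
i=cv2.imread('pics/w13.png')[80:210,260:370];cv2.imwrite('pics/c13.png',cv2.resize(i,None,fx=4.6,fy=4.6,interpolation=2))
i=cv2.imread('pics/side0.png')[100:185,340:410];cv2.imwrite('pics/c14.png',cv2.resize(i,None,fx=7,fy=7,interpolation=2))"
```

```text
(no output)
```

View pics/c13.png

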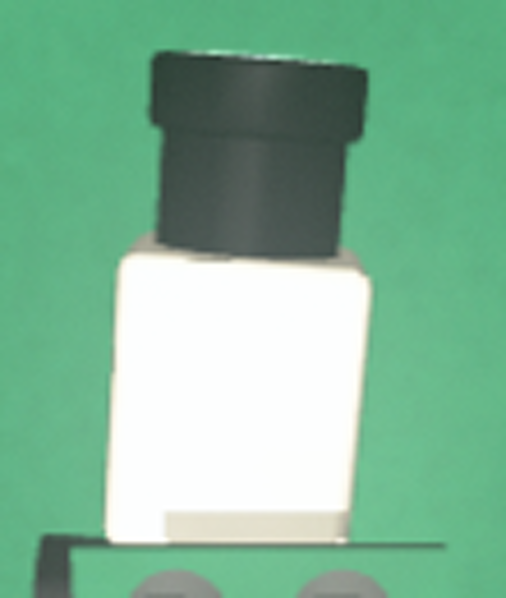

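View pics/c14.png

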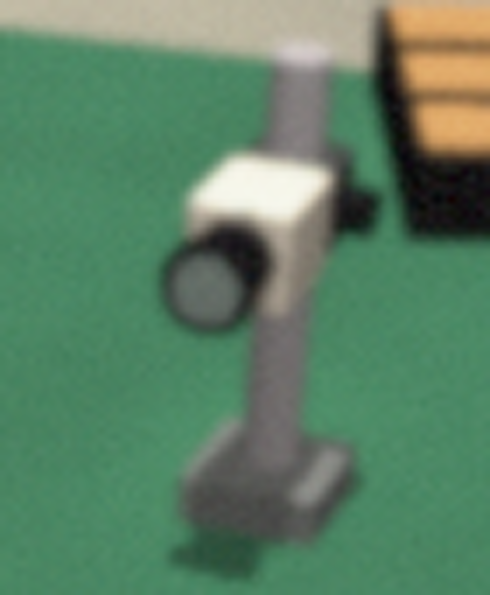

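```bash
cat > camfit.py <<'E'
from fit import *
np.set_printoptions(precision=4,suppress=True)
pw=json.load(open('w13.json'));ps=viewer.camera_params('scene');pd=viewer.camera_params('side')
T=lambda x,y:[260+(x-1.8)/4.6,80+(y-1.8)/4.6]
# (cam, local, uv, useHF)
obs=[(pw,(0,.022,0),T(152,58),2),(pw,(0,-.022,0),T(367,71),2),
 (pw,('h',.025,.025),T(119,255),1),(pw,('h',-.025,.025),T(370,272),1),
 (ps,(0,0,0),(120+517/8,150+297/8),1),(pd,(0,0,0),(340+208/7,100+287/7),1)]
# line obs of housing edges: points on edge
lines=[(.025,T(106,540)),(-.025,T(349,540))]
def W(q,l):
    c,s=np.cos(q[3]),np.sin(q[3]);x=q[4] if l[0]=='h' else l[0]
    return np.array([q[0]+c*x-s*l[1],q[1]+s*x+c*l[1],q[2]+l[2]])
def res(q):
    r=[]
    for p,l,uv,w in obs: r+=list(w*(proj(p,W(q,l))[0]-uv))
    for y,uv in lines:
        a=proj(pw,[W(q,(-.05,y,.025)),W(q,(-.1,y,.025))]);t=(uv[1]-a[0,1])/(a[1,1]-a[0,1]);r.append(a[0,0]+t*(a[1,0]-a[0,0])-uv[0])
    return np.array(r)
f=least_squares(res,[.554,-.38,.16,1.57,-.045]);q=f.x
print(q,'yaw',np.degrees(q[3]));print(f.fun)
d=np.array([np.cos(q[3]),np.sin(q[3]),0]);lens=q[:3]
mod=lens+.11*d-[0,0,.009];print('module target',mod)
tcp=mod+.0005*-d*-1;tcp=mod.copy();tcp+= -0.0005*d+[0,0,.0079]
yy=np.degrees(q[3])-90;print('tcp',tcp,'yyaw',yy)
E
python3 camfit.py
```

```text
[ 0.556  -0.3779  0.157   1.5039 -0.0378] yaw 86.16640209341107
[-0.5369 -0.5781 -0.1347  0.3513 -0.3671 -0.014   0.9585  0.0793 -1.4987
  1.0594 -0.4895  0.5699 -0.2944  0.4982]
module target [ 0.5634 -0.2681  0.148 ]
tcp [ 0.5634 -0.2686  0.1559] yyaw -3.8335979065889347
```

```bash
python3 -c "
from h import *
go([.5634,-.2386,.1559],-3.83);go([.5634,-.2686,.1559],-3.83)"
```

```text
shift [ 201.     7.6 -212.1] rot [ 3.85 -0.1  -0.16] t 26.1 pos [ 0.5553 -0.451   0.3566] yyaw 0.02 F [-0.6  0.1 -0.5] gap 0.0228
shift [ 201.     7.5 -182.1] rot [ 3.85 -0.1  -0.16] t 26.1 pos [ 0.5553 -0.451   0.3566] yyaw 0.02 F [-0.6  0.1 -0.5] gap 0.0228
```

Request:
{"fn": "apply_moves", "kwargs": {"targets": "0 2 -20 1 0 0 1; 0 4 -55 2 0 0 1; 0 6 -95 3 0 0 1; 0 7.6 -135 3.85 0 0 1; 0 7.6 -170 3.85 0 0 1; 0 7.6 -200 3.85 0 0 1; 0 7.6 -212 3.85 0 0 1; 20 7.6 -212 3.85 0 0 1; 50 7.6 -212 3.85 0 0 1; 80 7.6 -212 3.85 0 0 1"}}

```text
time: 27.1
ee_pos: [0.5633, -0.24, 0.2765]
tool_rot: [0.518, 0.482, -0.515, 0.484]
contact_force: [0.4, -0.5, -1.2]
finger_gap: 0.0232
```

```bash
python3 -c "
from h import *
go([.5634,-.2686,.1559],-3.83)"
```

```text
shift [120.6   1.5  28.6] rot [-0.05 -0.04 -0.24] t 27.1 pos [ 0.5633 -0.24    0.2765] yyaw -3.88 F [ 0.4 -0.5 -1.2] gap 0.0232
```

Request:
{"fn": "apply_moves", "kwargs": {"targets": "25 0 0 0 0 0 1; 55 0 0 0 0 0 1; 85 0 0 0 0 0 1; 108 0 0 0 0 -0.2 1; 118 0.5 5 0 0 -0.2 1; 120.6 1 13 0 0 -0.2 1; 120.6 1.5 21 0 0 -0.2 1; 120.6 1.5 26 0 0 -0.2 1; 120.6 1.5 28.6 0 0 -0.2 1; 120.6 1.5 28.6 0 0 -0.2 1"}}

```text
time: 28.1
ee_pos: [0.5635, -0.2694, 0.1567]
tool_rot: [0.517, 0.482, -0.516, 0.483]
contact_force: [-0.3, 0.5, -0.6]
finger_gap: 0.0234
```

```bash
python3 -c "
from h import *
cap('wrist','w14.png');cap('scene','s14.png');cap('side','d14.png')
go([.5634,-.2686,.1559],-3.83)
cv2.imwrite('pics/c15.png',np.hstack([cv2.resize(cv2.imread('pics/s14.png')[140:240,130:240],(396,360),interpolation=2),cv2.resize(cv2.imread('pics/d14.png')[100:200,320:430],(396,360),interpolation=2)]))"
```

```text
shift [ 0.4 -0.1  0.3] rot [-0.04 -0.04 -0.07] t 28.25 pos [ 0.5635 -0.2683  0.1563] yyaw -3.87 F [ 0.   0.1 -1.1] gap 0.023
```

View pics/c15.png

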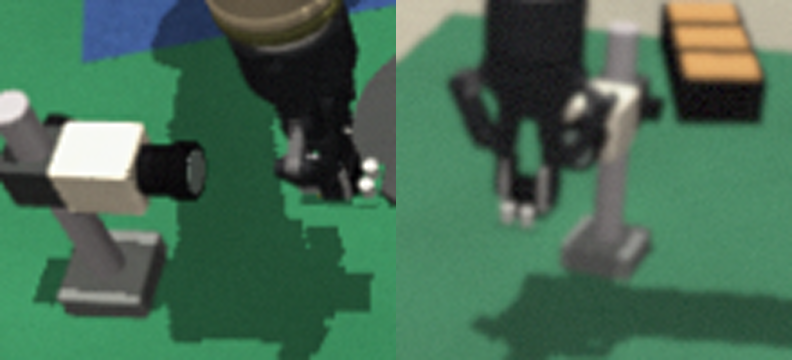

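View pics/w14.png

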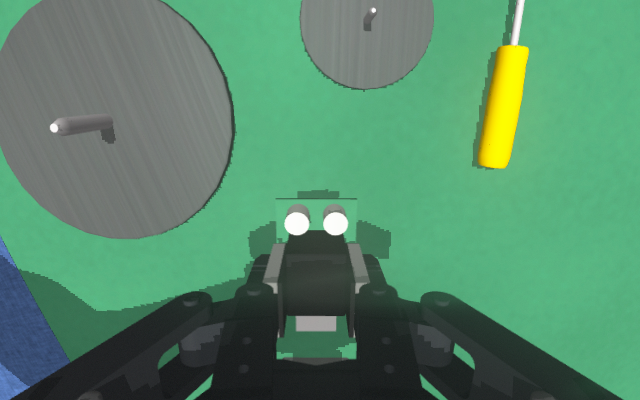

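Run:
```python
from h import *
np.set_printoptions(precision=4,suppress=True)
p9=__import__('json').load(open('w9.json'))
c,s=np.cos(.2176),np.sin(.2176)
L=[]
for u in [(274,268),(343,268)]:
    X=atz(p9,(240+u[0]/4,130+u[1]/4),.012+.014)[:2]-[.5692,.2455]
    L.append([c*X[0]+s*X[1],-s*X[0]+c*X[1]])
print('caps local',L)
mod=np.array([.5634,-.2681,.148]);a=np.radians(86.17-180)
ps=viewer.camera_params('scene');pd=viewer.camera_params('side')
P=[]
for x,y in L: P.append(mod+[np.cos(a)*x-np.sin(a)*y,np.sin(a)*x+np.cos(a)*y,.014])
P.append([.556,-.3779,.157])
print(proj(ps,P));print(proj(pd,P))
s14=cv2.imread('pics/s14.png');d14=cv2.imread('pics/d14.png')
cv2.imwrite('pics/c16.png',np.hstack([cv2.resize(s14[165:210,165:245],(640,360),interpolation=2)]));cv2.imwrite('pics/c17.png',cv2.resize(d14[110:170,330:410],(640,480),interpolation=2))
```

```text
caps local [[np.float64(-0.020195948473503905), np.float64(-0.0073083451608596355)], [np.float64(-0.020232802042722493), np.float64(0.008736901476380687)]]
[[232.1008 186.041 ]
 [231.0936 191.1024]
 [183.1239 188.1806]]
[[355.8771 157.8418]
 [350.5015 156.7741]
 [369.2419 141.5834]]
```

View pics/c16.png

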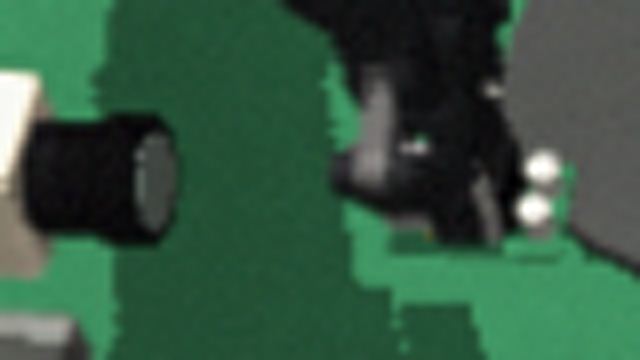

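View pics/c17.png

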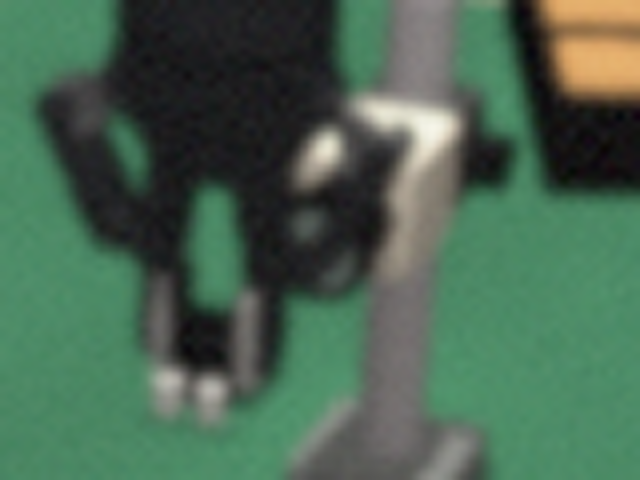

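Request:
{"fn": "apply_moves", "kwargs": {"targets": "-0.5 0 -0.2 0 0 0 1; -1 0 -0.5 0 0 0 1; -1 0 -0.5 0 0 0 1; -1 0 -0.5 0 0 0 1; -1 0 -0.5 0 0 0 1; -1 0 -0.5 0 0 0 1; -1 0 -0.5 0 0 0 1; -1 0 -0.5 0 0 0 1; -1 0 -0.5 0 0 0 1; -1 0 -0.5 0 0 0 1"}}

```text
time: 29.25
ee_pos: [0.5635, -0.2678, 0.1573]
tool_rot: [0.517, 0.483, -0.516, 0.483]
contact_force: [-1.4, -0.8, -0.7]
finger_gap: 0.0229
```

```bash
python3 -c "
from h import *
cap('scene','s15.png')
go([.5634,-.2686,.1559],-3.83);print(sensors.get_state()['joint_velocities'].round(4))"
```

```text
shift [ 1.4 -0.1  0.8] rot [-0.04 -0.04 -0.07] t 29.3 pos [ 0.5635 -0.2678  0.1573] yyaw -3.87 F [-0.1 -0.3 -1. ] gap 0.0234
[ 0.0002  0.0001  0.0014 -0.0007 -0.0011 -0.0029  0.0003]
```

View pics/s15.png

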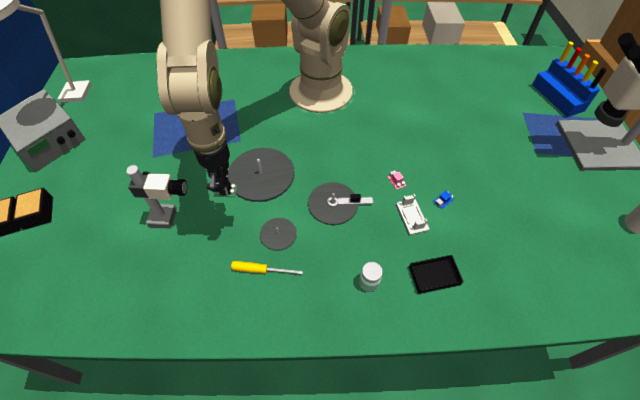

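The last picture shows the bar on the 150 mm post at (333,202), the module held in front of the lens at (225,188), and the bystanders unmoved.

```bash
python3 -c "
from h import *
print(workorder.job_done())"
```

```text
the job is handed in; nothing more can be done
None
```

The job is handed in at about 29 s of the 70 s allowed. The keeper bar is on the parking post, and the arm is holding the module still in front of the inspection camera. The hand-in gives no verdict, so I don't know the result.

- **Bar:** I lifted it off the nest, lowered its eye over the pin of the 150 mm post (the middle-sized one), and felt it touch the foot before letting go. Pictures taken afterwards show it flat on the foot with the pin through the eye.
- **Module:** I gripped it by the black block and lifted it out of the nest. It is held level with the connector toward the lens. The face should be about 80 mm from the glass and within a few mm of the lens axis. The arm's measured pose is within 2 mm and 0.1° of the target I worked out, and the joints are still.
- **Bystanders and camera:** the jar, screwdriver and tray look unmoved in the last picture. The force readings near the camera showed no sign of contact.

**Checks that disagreed:**
- **Lens position:** the wide (scene) view put the lens about 2 mm higher and closer than my combined estimate, so I raised the module by 1 mm and backed it off by 0.5 mm.
- **Bar in the grip:** two estimates of where the bar sat in the fingers differed by about 2 mm, and I used the middle value.
- **Grasping the module:** there was an upward force of about 5 N on the tool, probably the fingertips touching the nest or the board. It went away when I lifted.

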